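Refit the gas hob knob and hold it in for lighting

ROBOT

A 7-joint arm with a two-finger parallel gripper is mounted at the origin on a cart in front of the work surface, level with it; the furniture and walls round the work are solid. World frame = base frame: x ahead of the robot, y to its left, z up, the work surface at z = 0. Lengths are in mm, angles in degrees, forces in N, time in s.
With the tool pointing down it reaches from about 425 to 875 mm from the base axis. Payload 8.4 kg.
Tool frame: the origin (TCP) lies at the very end of the fingers, on their centre line; the grasp point (between the pads) lies 19 mm behind it (env.tcp_to_grasp is the distance from the TCP to the grasp point, in mm); z points along the fingers, x is the direction in which the jaws open and shut, and the axes are right-handed (so a half turn about z gives the same grasp; the last joint's range is limited). The gripper opens to 85 mm and grips with 20 to 120 N. Pads are 22 mm wide; open, the fingers measure 114 mm over their backs; the gripper's body (76 mm by 85 mm) begins 54 mm behind the grasp point. The pads swing forward as they close: fully open they stand 13 mm farther back than shut.
Start: joints at [71.322, 19.091, 2.286, 83.961, -0.768, 76.965, -3.352], TCP at [146.139, -633.33, 231.308] pointing down, gripper open.
Joint ranges: [-147.57, 147.57], [-21.85, 119.76], [-74.77, 79.35], [14.55, 137.4], [-85.83, 265.84], [4.83, 119.75], [-152.11, 152.11]. Speed limits (degrees/s): [127.2, 127.2, 159.86, 159.86, 180, 180, 180].

INTERFACE

Orientations are given as [roll, pitch, yaw] about the fixed x, y, z axes, in that order (R = Rz(yaw) Ry(pitch) Rx(roll)).
In Python, from station import env, eyes, workorder gives the robot as it stands.
- The arm moves only by the shell command python3 -m crank 'ROWS' [FORCE]. ROWS is a JSON object of lists of equal length, an entry for each row: "delta_pos": the shift along the tool's x, y, z in units of 500 mm (1.0 is 500 mm), a list of three; "turn": the turn about the tool's z in units of 30 degrees (1.0 is 30 degrees); "hand": the opening, from 0 (shut) to 1 (fully open). In form: {"delta_pos": [[tx, ty, tz], ...], "turn": [turn, ...], "hand": [hand, ...]}. A call has 1 to 10 rows; each row is the pose to reach, as a shift and turn from the pose commanded when the call began, along the tool's axes at that moment; what a row does not reach only later rows make up. A row lasts 1/10 s, in which the tool goes at most 50 mm and 8.59 degrees, less where a joint would pass 70% of its speed; a pose out of reach is approached as far as the arm can. A call with a number of a shift or a turn outside -1 to 1 is refused whole. A call with a gripper value outside its range is refused whole. The fingers move at their own pace and stop on an object; FORCE is the grip in N (left out, the last holds). Time passes only in rows, so rows that repeat a pose let the fingers close. It gives the time, the measured TCP pose, the force and the opening at its end, in the units of the state.
- env.state(): the state, without advancing time (a new reading comes with each control period).
- eyes.read_camera(name): name is "scene" or "side" or "wrist"; returns a dict with "image" (400x640x3 uint8, blue, green, red), "range_z" (400x640 float32, mm along the optical axis (not along the pixel's ray), 0 where there is no reading), "camera_matrix" (3x3 intrinsics, pixels), "R" (3x3) and "t" (3): a world point X has camera coordinates R X + t. Camera axes: x right, y down, z forward; pixel columns grow to the right and rows downward; lengths in mm; the calibration is good to about 2 mm. The wrist camera is an equidistant fisheye: a pixel r from the principal point sees the ray r / f radians off the axis. A picture is of the moment at which its call begins.
- workorder.hand_in(): hands the job in, once; it reports no verdict.
Trained networks look in a picture, given as the dict that the camera call returned (one of the last four; its "shot" number tells which), for a name from the list of things; names that differ only in an ending like _2 or _b are one class to them, and where a whole thing is asked for, a point or a joint stands for the part that bears it (a point fixed in the world has none). Each returns a list of dicts, best first, with "confidence" (0 to 1); they miss things now and then, are a little off and sometimes report something else, mostly with a low value. They report only what shows in the picture. A call takes as long as a camera call. They do not tell look-alikes from the thing itself.
- eyes.outline_of(picture, thing): "pixels" (400x640 bool, what is visible of it) and "extent" ([left, top, right, bottom] in pixels, round what is visible of it).
The state is a dict: "time_s": time; "q": joint angles; "joint_velocities": joint speeds; "effort": joint torques, N m; "tool_pos": TCP position; "eef_rot": TCP orientation; "wrist_force": force on the tool from outside, world axes, zero at the start; "moment": the same for the moment, N m; "grip_width": finger opening in mm.
Only numpy, scipy, OpenCV 4.12 (cv2) and the standard library are available. Lean on these libraries where they do the work, as an engineer would, in place of code of your own. Each camera call takes 0.05 s, during which the arm holds its last target.

TASK

One control knob of this table-top gas hob was pulled off for cleaning, and the ring of the other control has been left open. First turn the knob that is still fitted clockwise to off, its pointer on the white dot; then stand the loose knob on the bare spindle, turned so that the flat of its bore meets the flat of the spindle, push it fully home and press it right in against the spring of the safety valve. Finish while you are still holding that knob pressed in with the gripper, so that I can light the ring, and leave the spoon rest, the pepper mill and the brown jar behind the hob where they stand.

Things in the scene. Friction and masses are not known exactly. Their poses are not given: they have to be found in the camera images.
- fitted_knob (a joint): Angle of the fitted dark grey knob. 0 = off: pointer on the white dot at the rear side of the dial; it grows anticlockwise seen from above: 0.7 = large orange flame mark, 1.4 = small orange flame mark. It clicks into these three positions (about 0.06 N m to leave a notch) and is stopped at 0 and at 1.4; turning it needs no pressing. The fitted and the bare control may be either way round on the hob
- fitted_knob_grip (a point): Point on the upright turning axis of the fitted knob, in the middle of its grip bar. The knob is a 45 mm round skirt, 16 mm high, with an upright grip bar on it that is 40 mm long, 13 mm thick and 20 mm high; this point lies 10 mm above the skirt's top and 10 mm below the bar's top. z up, x along the bar to the end with the white pointer line (it turns with the knob), y across the bar
- loose_knob_mid (a point): Middle of the loose dark grey knob, half-way up (18 mm above its underside), on its axis. It stands on the worktop right of the hob, bore down; 36 mm high in all: the 45 mm skirt takes up the lower 16 mm, the grip bar (40 x 13 mm) the upper 20 mm. z up, x along the bar to the end with the white pointer line. From below it has a D-shaped bore 14 mm deep: 13.5 mm across, its flat on the pointer side (+x), 3.25 mm from the axis, square to x. 40 g
- knob_bore (a point): Centre of the closed end of the loose knob's bore, 14 mm above its underside and 4 mm below loose_knob_mid, same axes
- spindle_tip (a point): Centre of the top end of the bare brass D-spindle of the hob, on its upright axis. 12 mm diameter, with a flat along its length 2.5 mm from the axis and a 1.2 mm chamfer at the tip; it stands 20 mm out of its grey bezel (55 mm disc), whose top is 83 mm above the worktop. z up, x points out of the flat, square to it: a fitted knob's pointer points along this x. Pressing moves the point down
- valve_turn (a joint): Angle of the bare spindle, left somewhere between 0.1 and 1.3 (0 = off, growing anticlockwise from above, as on the other control); stiff, stays where it is (0.04 N m)
- valve_press (a joint): How far the bare spindle is pressed down: 0 free, 0.004 m at its stop. A spring resists with 4 N at the start and 8 N at the stop, and lifts it again when let go. Before any knob is fitted it can be pressed too
- hob: Table-top gas hob, 420 mm wide (y) and 250 mm deep (x), white body, black glass top 80 mm above the worktop, fixed. Origin: centre of its underside on the worktop; x points to its rear, y to its left, z up. The two controls stand on the glass 88 mm in front of the middle, 55 mm left and right of it; cast pan supports behind them rise to 110 mm above the worktop, no nearer than 50 mm to a control's axis
- spoon_rest: Grey glazed spoon rest, 124 x 76 x 18 mm, at the back right, behind the loose knob; origin: centre of its underside. To be left alone
- honey_jar: Brown jar with a black lid, 70 mm wide and 104 mm high, behind the hob; origin: centre of its underside. To be left alone
- pepper_mill: Wooden pepper mill, 58 mm wide and 150 mm high, at the back right, by the fridge; origin: centre of its underside. To be left alone. The tall fridge closes the right end of the worktop, its side wall about 100 mm beyond the loose knob at the nearest; an arm that starts at the right must be drawn in before it swings past the fridge
Not all that is in view belongs to the job. Leave any orange look-alike of the part that bears loose_knob_mid alone.

How it is judged (in metres and radians):
On the way, in this order (a step that is already met when the one before it is completed fails the run):
1. the fitted knob is turned to off (value of joint fitted_knob below 0.12 rad), for 0.2 s.
2. the loose knob is fully home on the spindle (distance between knob_bore and spindle_tip below 0.003 m and angle between the x axis of knob_bore and the x axis of spindle_tip, either way round below 0.25 rad), for 0.1 s.
At the end, for the whole second after the job is handed in: Fitted knob within 0.12 rad of off; loose knob home on the spindle (bore end within 3 mm of the tip, flats matched within 0.25 rad, upright within 0.12 rad); spindle pressed in more than 3 of its 4 mm, with the gripper still on the knob (all of step 2 and value of joint fitted_knob below 0.12 rad and angle between knob_bore's own z axis and vertical below 0.12 rad and value of joint valve_press above 0.003 m and contact force between the fingers and loose_knob above 1 N); the arm keeps its last pose, push and grip.
It fails at once if the spoon rest, brown jar or pepper mill is moved by more than 30 mm (distance of any of spoon_rest, honey_jar, pepper_mill from where it was at the start of the episode above 0.03 m).
It also fails if it takes over 61 s, if anything falls off the work surface, if the arm or the gripper's body presses on something with over 40 N, if the wrist force passes 120 N, or if a joint passes its speed limit or range.

## Working session

There is one attempt and no reset: what is moved stays moved. The work goes in short steps, Python scripts to look and compute and a shell command to move; the robot and the scene stay as the last step left them, time stands still between calls to the robot, and variables do not carry over. Pictures are saved under pics/ and viewed, and the job is handed in when it is done.

```bash
ls; mkdir -p pics
python3 - <<'E'
from station import env, eyes, workorder
import cv2
print(env.state(), env.tcp_to_grasp)
for n in ("scene","side","wrist"):
    p=eyes.read_camera(n); cv2.imwrite(f"pics/a_{n}.png",p["image"]); print(n,p["camera_matrix"].tolist(),p["R"].tolist(),p["t"].tolist())
E
```

```text
pics
{'time_s': 0.0, 'q': array([71.32233419, 19.13238136,  2.2875138 , 84.0119202 , -0.76634746,
       76.96434457, -3.35171922]), 'joint_velocities': array([-0.09226431, -0.00399032,  0.00336731,  0.08800667, -0.02532147,
        0.0202045 , -0.04392605]), 'effort': array([-3.69839199e-04, -6.58548975e+01,  1.36490978e+00, -4.05556619e+01,
        1.66646589e-02,  1.23015919e-02, -6.85488385e-05]), 'tool_pos': array([ 145.98155099, -632.92854297,  230.40758976]), 'eef_rot': array([ 1.79991303e+02,  9.30139642e-02, -7.70094284e+01]), 'wrist_force': array([ 0.08468913, -0.22695143, -0.18604553]), 'moment': array([ 0.00767841,  0.01245595, -0.02136628]), 'grip_width': 85.31245321655906} 18.700000000000003
scene [[470.8282097804122, 0.0, 321.3699623604675], [0.0, 470.8282097804122, 202.75175457223034], [0.0, 0.0, 1.0]] [[-0.7377309554788801, -0.6749349714363547, -0.014690869968319309], [-0.42812871833428107, 0.4845657489559298, -0.7628249048610204], [0.5219758977823254, -0.5564699625954542, -0.6464381972496285]] [537.7337538381894, 237.22352343147838, 988.830933942865]
side [[377.7026149623433, 0.0, 316.86488765657487], [0.0, 377.7026149623433, 204.68010276647723], [0.0, 0.0, 1.0]] [[0.41072229511289554, -0.9117131595485697, -0.009290371529702994], [-0.7939929625084284, -0.35264388674865954, -0.49519437055149185], [0.44819903144059214, 0.2107638580135672, -0.8687325390308298]] [-67.01582512486742, 552.0896633765653, 689.6781453716279]
wrist [[309.70691628693146, 0.0, 317.3113644648635], [0.0, 309.70691628693146, 200.34700070694217], [0.0, 0.0, 1.0]] [[0.22448305119802386, -0.9744779097079753, -0.0004040000036555144], [-0.9226745992156328, -0.21268285361601127, 0.32161714466120156], [-0.31349472672933326, -0.0718248374096867, -0.9468697107015174]] [-650.400842483749, -41.701408987816755, 379.8348967516291]
```

View pics/a_scene.png

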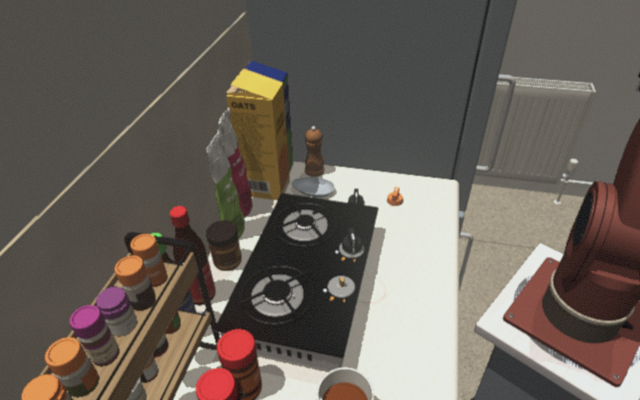

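View pics/a_side.png

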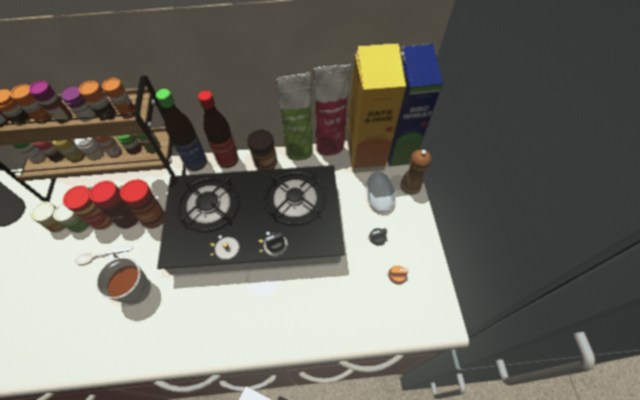

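View pics/a_wrist.png

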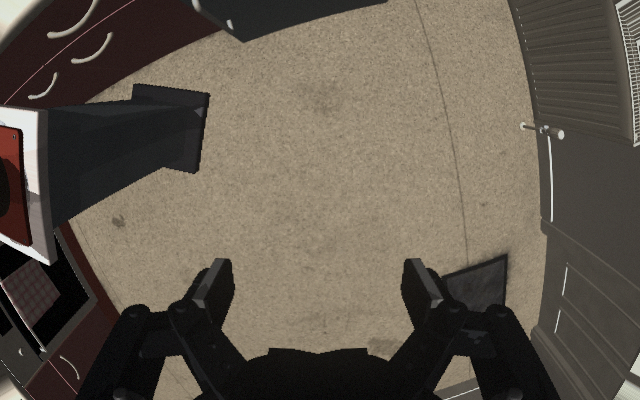

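Side view: the dark loose knob is at (378,236), its orange look-alike at (398,273), the fitted knob at (274,242) and the bare spindle at (227,247). The dark one, right of the hob, fits the description. I'll measure and confirm it with crops.

```bash
cat > h.py <<'E'
from station import env, eyes, workorder
import cv2, numpy as np
def bp(p,u,v,d=None):
    K=p["camera_matrix"]; d=p["range_z"][v,u] if d is None else d
    c=np.stack([(u-K[0,2])/K[0,0]*d,(v-K[1,2])/K[1,1]*d,d*np.ones_like(u,dtype=float)],-1)
    return (c-p["t"])@p["R"]
def cloud(p,mask):
    v,u=np.nonzero(mask&(p["range_z"]>0)); return bp(p,u,v),u,v
def atz(p,u,v,z):
    K=p["camera_matrix"]; r=np.array([(u-K[0,2])/K[0,0],(v-K[1,2])/K[1,1],1])@p["R"]
    o=-p["R"].T@p["t"]; return o+r*(z-o[2])/r[2]
def proj(p,X):
    c=p["R"]@np.asarray(X,float)+p["t"]; q=p["camera_matrix"]@c; return q[:2]/q[2]
E
python3 - <<'E'
from h import *
np.set_printoptions(precision=1,suppress=True)
for n in ("scene","side"):
    p=eyes.read_camera(n)
    np.savez(f"{n}.npz",**{k:p[k] for k in("image","range_z","camera_matrix","R","t")})
    for th in ("fitted_knob","loose_knob_mid","hob","valve_turn","spoon_rest","honey_jar","pepper_mill"):
        for r in eyes.outline_of(p,th)[:3]:
            c,u,v=cloud(p,r["pixels"])
            if len(c): print(n,th,round(r["confidence"],2),r["extent"],len(c),np.median(c,0),c.min(0),c.max(0))
im=cv2.imread("pics/a_side.png")
a=cv2.resize(im[205:290,190:300],None,fx=7,fy=7,interpolation=cv2.INTER_CUBIC)
cv2.imwrite("pics/c1.png",a)
cv2.imwrite("pics/c2.png",cv2.resize(im[215:290,340:430],None,fx=7,fy=7,interpolation=cv2.INTER_CUBIC))
im=cv2.imread("pics/a_scene.png")
cv2.imwrite("pics/c3.png",cv2.resize(im[180:310,310:420],None,fx=4.5,fy=4.5,interpolation=cv2.INTER_CUBIC))
E
```

```text
scene fitted_knob 0.83 [342.4, 228.8, 361.3, 255.5] 351 [426.1 233.4 105.3] [408.9 182.3  78.9] [467.8 247.8 129.2]
scene loose_knob_mid 0.62 [384.9, 184.8, 403.9, 207.6] 204 [502.5 -41.6  17.1] [485.6 -71.5  -0.9] [528.1 -30.   40.6]
scene loose_knob_mid 0.53 [350.5, 184.1, 364.5, 202.2] 141 [576.2  28.   18.5] [559.9 -15.6  -0.7] [612.2  44.   39.1]
scene hob 0.83 [210.4, 194.8, 378.7, 370.3] 17711 [456.8 375.6  80.7] [262.   43.7  -4.4] [727.2 568.1 136.3]
scene valve_turn 0.59 [336.4, 275.2, 343.9, 287.8] 85 [377.5 322.9  89. ] [369.  310.1  80.6] [391.1 329.7 105.5]
scene valve_turn 0.56 [346.6, 226.6, 359.3, 251.0] 285 [423.6 232.8 106.1] [408.9 207.3  92. ] [449.8 246.5 129.2]
scene spoon_rest 0.75 [293.5, 175.5, 332.2, 200.3] 597 [709.8  54.3   7.4] [649.5  14.7  -2.2] [760.7 101.4  23. ]
scene honey_jar 0.94 [204.4, 221.1, 242.4, 268.5] 1415 [653.1 403.3  79.8] [635.4 337.   -1.2] [761.9 428.6 107.4]
scene pepper_mill 0.89 [307.3, 125.1, 325.3, 178.2] 781 [750.9   7.   70.3] [732.8 -50.2   0.4] [800.7  25.  151. ]
side fitted_knob 0.83 [264.8, 229.5, 283.2, 252.9] 362 [424.4
[... 267 characters left out ...]
1] [524.6 -30.3  41.2]
side hob 0.88 [157.0, 166.5, 343.9, 274.1] 16430 [469.5 309.3  81.8] [277.2  74.1  -2.1] [685.4 556.6 124.4]
side valve_turn 0.51 [221.2, 243.2, 231.3, 251.2] 50 [376.2 318.4  93.4] [370.8 313.3  81.5] [387.  330.7 105.9]
side spoon_rest 0.85 [364.5, 169.9, 395.0, 209.6] 893 [709.9  60.4   7.6] [647.4  14.8  -1.2] [777.7 105.2  24. ]
side honey_jar 0.57 [245.5, 127.7, 277.6, 167.7] 907 [656.8 380.7  95. ] [636.2 356.   -1.7] [703.  456.8 108.5]
side pepper_mill 0.93 [401.1, 150.1, 433.2, 195.9] 906 [748.   -8.5  75.2] [733.7 -38.4  -6.4] [840.4  23.1 151.7]
side pepper_mill 0.52 [219.6, 244.0, 227.5, 252.2] 42 [375.8 317.5  94.4] [370.8 313.3  81.5] [386.1 326.  105.9]
```

View pics/c1.png

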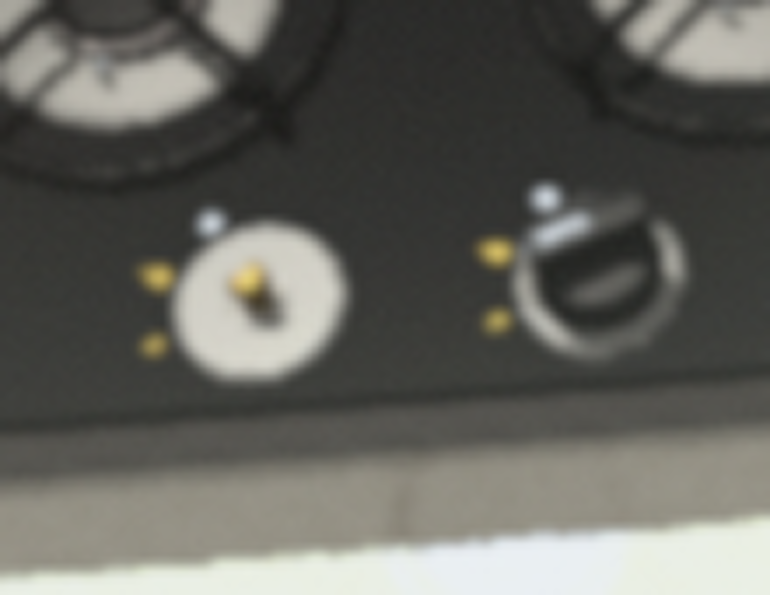

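View pics/c2.png

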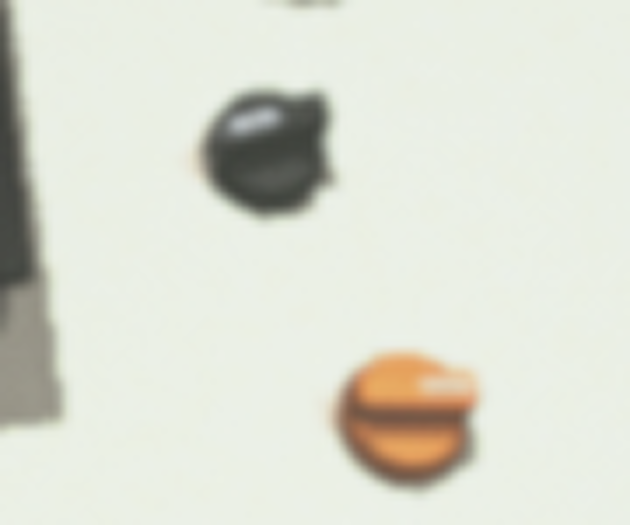

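View pics/c3.png

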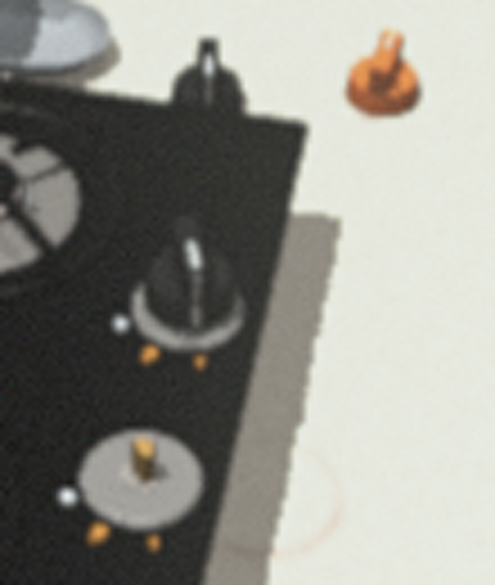

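Run:
```python
from h import *
np.set_printoptions(precision=1,suppress=True)
for n in ("scene","side"):
    p=dict(np.load(f"{n}.npz"))
    m=np.ones((400,640),bool); C,u,v=cloud(p,m)
    g=p["image"].max(2)[v,u]
    s=(abs(C[:,2]-80)<6)&(g<90)&(C[:,0]>230)&(C[:,0]<760)&(C[:,1]>20)&(C[:,1]<620)
    mk=np.zeros((400,640),np.uint8); mk[v[s],u[s]]=1
    k,lab,st,ce=cv2.connectedComponentsWithStats(mk)
    b=1+np.argmax(st[1:,4]); s2=lab[v,u]==b
    P=C[s2]; 
    # trim: erode via pixel mask edge percentiles along axes
    r=cv2.minAreaRect(P[:,:2].astype(np.float32)); print(n,"rect",r, P[:,2].mean())
    for yaw in np.arange(20,36,1.):
        a=np.radians(yaw);R=np.array([[np.cos(a),-np.sin(a)],[np.sin(a),np.cos(a)]]); q=P[:,:2]@R
        lo,hi=np.percentile(q,.5,0),np.percentile(q,99.5,0)
        if yaw%2==0: print(yaw,hi-lo,R@((lo+hi)/2))
    # dots: bezel, bright
    for nm,zr,cx in (("fit top",(119,135),(426,228)),("loose top",(30,45),(574,22)),("bezel",(81,88),(376,320)),("spindle",(97,110),(376,320))):
        s=(C[:,2]>zr[0])&(C[:,2]<zr[1])&(np.hypot(C[:,0]-cx[0],C[:,1]-cx[1])<35)
        if nm=="bezel": s&=g>120
        print(nm,s.sum(),C[s].mean(0) if s.any() else "")
        if s.sum()>5 and "top" in nm:
            w,V=np.linalg.eigh(np.cov(C[s][:,:2].T)); print("  dir",np.degrees(np.arctan2(V[1,1],V[0,1])),np.sqrt(w))
    hsv=cv2.cvtColor(p["image"],cv2.COLOR_BGR2HSV)
    for nm,c,z in (("fit",(426,228,110),125),("loose",(574,22,20),36)):
        q=proj(p,c).astype(int); x0,y0=q-22
        gg=p["image"].min(2)[y0:y0+44,x0:x0+44]
        mk=(gg>125).astype(np.uint8); k,lab,st,ce=cv2.connectedComponentsWithStats(mk)
        for i in range(1,k):
            if st[i,4]<60: print(nm,"white blob",ce[i]+[x0,y0],st[i,4],atz(p,*(ce[i]+[x0,y0]),z))
```

```text
scene rect ((483.3841552734375, 315.9900817871094), (254.71591186523438, 421.533203125), 28.15410041809082) 80.3854592362179
20.0 [287.7 430. ] [477.3 318.6]
22.0 [276.8 425. ] [477.6 318.1]
24.0 [265.7 420. ] [478.2 317.6]
26.0 [255.2 415.7] [479.  317.1]
28.0 [247.1 414.1] [480.1 316.8]
30.0 [249.7 415.9] [481.4 317.9]
32.0 [259.1 420. ] [481.8 318.9]
34.0 [269.7 424.3] [482.  319.8]
fit top 91 [429.7 227.3 124.7]
  dir 139.50279112833152 [ 3.8 12.3]
loose top 51 [579.7  25.7  36.1]
  dir 129.6006375888638 [ 3.7 12.8]
bezel 355 [377.1 324.3  83.4]
spindle 28 [377.5 321.6 101.8]
fit white blob [352.5 236. ] 16 [426.2 229.9 125. ]
fit white blob [343.9 252. ] 40 [409.6 277.8 125. ]
fit white blob [336.2 251.2] 6 [422.9 286.6 125. ]
fit white blob [357.2 254.4] 17 [384.9 264.8 125. ]
side rect ((481.89703369140625, 314.8921813964844), (251.18861389160156, 418.94390869140625), 28.480159759521484) 81.38482890256607
20.0 [286.9 427.8] [480.4 312.1]
22.0 [276.3 422.9] [480.3 312.5]
24.0 [265.6 419.6] [480.4 312.5]
26.0 [254.9 415.6] [480.5 312.8]
28.0 [246.6 412.9] [481. 313.]
30.0 [249.7 412.8] [480.4 312.8]
32.0 [259.7 415.8] [480.4 312.8]
34.0 [270.4 418.9] [480.3 312.3]
fit top 117 [430.  223.5 125.2]
  dir 139.16561060660027 [ 3.9 11.5]
loose top 90 [579.7  22.3  36.2]
  dir 130.22628232787994 [ 3.9 11.6]
bezel 382 [378.2 320.6  84.4]
spindle 25 [377.4 319.1 102.9]
fit white blob [267.6 232.9] 11 [433.7 238.6 125. ]
fit white blob [269.6 237.3] 24 [426.  229.8 125. ]
fit white blob [285.5 241.5] 10 [431.2 193.7 125. ]
fit white blob [266.8 249.6] 32 [398.1 221.8 125. ]
```

Run:
```python
from h import *
np.set_printoptions(precision=1,suppress=True)
F=np.array([430.2,225.0]);B=np.array([377.8,321.8])
side=[("Fdot",F,545,198),("Ff1",F,495,252),("Ff2",F,497,320),("Bdot",B,210,222),("Bf1",B,156,277),("Bf2",B,152,345)]
sc=[("Fdot",F,120,323),("Ff1",F,149,354),("Ff2",F,201,362),("Bdot",B,66,496),("Bf1",B,98,532),("Bf2",B,153,542)]
for n,L,(x0,y0,f) in (("side",side,(190,205,7)),("scene",sc,(310,180,4.5))):
    p=dict(np.load(f"{n}.npz"))
    for nm,c,x,y in L:
        X=atz(p,x0+(x+.5)/f-.5,y0+(y+.5)/f-.5,81)[:2]-c; print(n,nm,X,np.hypot(*X),np.degrees(np.arctan2(X[1],X[0])))
    if n=="side":
        for c,(x,y) in (((579.7,24,40),(340+255/7,215+121/7)),): print("loose white",atz(p,x,y,36))
    else: print("loose white scene",atz(p,310+208/4.5,180+62/4.5,36),atz(p,310+208/4.5,180+45/4.5,36),atz(p,310+206/4.5,180+82/4.5,36))
```

```text
side Fdot [19.7 28.9] 34.9585365101464 55.71205921881623
side Ff1 [-4.2 34.7] 34.93745295681207 96.96576336936495
side Ff2 [-25.1  22.6] 33.78526971840918 137.9625671703981
side Bdot [19.4 29. ] 34.867847714541995 56.19076579622549
side Bf1 [-4.7 34.7] 35.0196987650231 97.72546971165909
side Bf2 [-25.5  23.1] 34.46431877939138 137.8427557787819
loose white [576.3  26.2  36. ]
scene Fdot [19.7 29.9] 35.81169167182611 56.63959651677057
scene Ff1 [-4.1 36.1] 36.3414661456215 96.4811018143377
scene Ff2 [-25.9  23.6] 35.06926415946914 137.7253858212152
scene Bdot [20.  29.7] 35.77809393321779 56.0157187495485
scene Bf1 [-4.  35.2] 35.422556148703826 96.52566793936187
scene Bf2 [-25.6  23.2] 34.58445638476579 137.79154586842353
loose white scene [577.2  27.8  36. ] [587.3  15.4  36. ] [566.3  42.9  36. ]
```

Run:
```python
from h import *
np.set_printoptions(precision=0,suppress=True)
top=np.full((600,800),0,float)
pts=[]
for n in ("scene","side"):
    p=dict(np.load(f"{n}.npz")); C,_,_=cloud(p,np.ones((400,640),bool)); pts.append(C)
C=np.vstack(pts)
# map: col = (1000 - y)/2 ; row=(1000-x)/2 ... 
img=np.zeros((600,800,3),np.uint8)
o=np.argsort(C[:,2]); C=C[o]
c=((800-C[:,1])/2).astype(int); r=((1000-C[:,0])/2).astype(int)
ok=(c>=0)&(c<800)&(r>=0)&(r<600); C,c,r=C[ok],c[ok],r[ok]
h=np.clip((C[:,2]+100)/800*255,1,255).astype(np.uint8)
col=cv2.applyColorMap(h[:,None],cv2.COLORMAP_JET)[:,0]; img[r,c]=col
for x in range(-200,1001,200): cv2.putText(img,f"x{x}",(0,(1000-x)//2),0,.4,(255,255,255))
for y in range(-800,801,200): cv2.putText(img,f"y{y}",((800-y)//2,595),0,.4,(255,255,255))
cv2.imwrite("pics/top.png",img)
s=(C[:,2]>150)&(C[:,2]<600)&(C[:,1]<-40)&(C[:,0]>250)
print(s.sum()); P=C[s]
for x in range(250,1000,50):
    q=P[(P[:,0]>=x)&(P[:,0]<x+50)]
    if len(q): print(x,len(q),q[:,1].max(),np.percentile(q[:,1],[5,50,95]))
```

```text
80057
350 3824 -260.6392332008588 [-325. -273. -265.]
400 11846 -231.37516899134005 [-323. -253. -238.]
450 11976 -201.95850136361204 [-252. -223. -209.]
500 11800 -173.32768885283517 [-206. -193. -180.]
550 10950 -144.06341056513264 [-178. -165. -151.]
600 9654 -115.50986738402123 [-149. -136. -123.]
650 8453 -88.03841820169373 [-120. -107.  -94.]
700 6844 -58.830659952760165 [-91. -79. -65.]
750 4708 -40.002343037133706 [-63. -52. -41.]
800 2 -40.10107561615863 [-41. -40. -40.]
```

View pics/top.png

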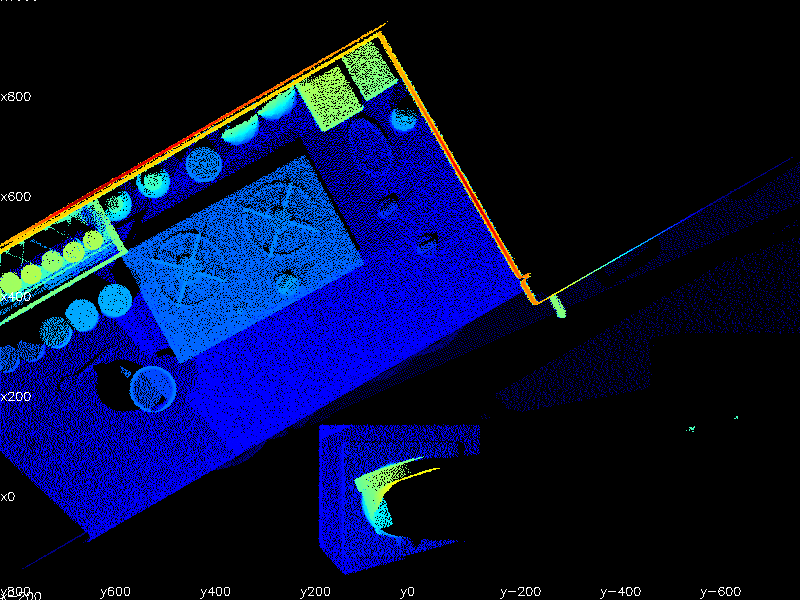

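Everything is located: fitted knob (430,225), pointer about 137°, which puts it on the small flame; off is about 56.5°. The bare spindle is at (378,322) and the loose knob at (580,24). The fridge corner is about 474 mm from the base axis. I'll draw the arm in first.

```bash
python3 -m crank '{"delta_pos":[[-0.08,0,0],[-0.16,0,0],[-0.24,0,0],[-0.32,0,0],[-0.40,0,0],[-0.44,0,0],[-0.44,0,0]],"turn":[0,0,0,0,0,0,0],"hand":[0,0,0,0,0,0,0]}'; python3 -c "
from h import *
s=env.state();print(s['q'],s['tool_pos'],s['eef_rot'],s['grip_width'])
C=np.vstack([cloud(p,np.ones((400,640),bool))[0] for p in [dict(np.load(n+'.npz')) for n in ('scene','side')]])
m=(C[:,1]<-200)&(C[:,2]>30)&(np.hypot(C[:,0],C[:,1])<520)&(C[:,0]>200)
Q=C[m];r=np.hypot(Q[:,0],Q[:,1]);a=np.degrees(np.arctan2(Q[:,1],Q[:,0]))
for A in range(-50,-25,2):
  k=(a>=A)&(a<A+2)
  if k.any(): print(A,k.sum(),r[k].min(),np.percentile(r[k],5),Q[k][:,2].min(),Q[k][:,2].max())
"
```

```text
time_s: 1.65
tool_pos: [96.2, -417.2, 231.9]
eef_rot: [-180.0, -0.1, -77.0]
wrist_force: [-1.0, -1.1, 0.1]
grip_width: 0.3
[ 7.08435036e+01 -7.02773021e+00  2.00327914e-01  1.12662089e+02
  2.20214976e-02  7.43099399e+01 -5.96889177e+00] [  96.16489708 -417.16700513  231.85059682] [-1.79990927e+02 -5.50152283e-02 -7.70052894e+01] 0.31873362553158496
-44 4 493.515310263331 493.5251254036806 37.20398178174516 271.39993785667974
-42 1508 484.55387643842096 487.59280699716135 30.015802727779253 309.45767764210353
-40 236 490.7410311874015 492.8676687677968 30.07044087959057 310.78419959919245
-38 678 494.03824316938733 497.6902863619097 30.058509119164686 441.2138902299094
-36 2114 472.96707400749807 476.42147725841204 30.342414873682557 497.0724364208121
-34 4002 473.91777918645283 477.87545688792824 30.160044237293583 497.15396669504145
-32 4206 479.9598501538119 486.68531221388747 30.20398552219629 509.13349262117924
-30 4384 490.91720737026947 496.2934051060347 30.42758667652815 522.4490062657715
-28 4600 502.931191891977 506.9502096977116 30.086346619347285 539.3406650702615
-26 665 511.7416521723596 515.950276761421 30.68134839240052 541.3698481786945
```

```bash
python3 -m crank '{"delta_pos":[[-0.06,0,0],[-0.12,0,0],[-0.13,0,0],[-0.13,0,0]],"turn":[0,0,0,0],"hand":[0,0,0,0]}'; python3 -c "
from h import *
s=env.state();print(s['q'],s['tool_pos'])"
```

```text
time_s: 2.05
tool_pos: [82.2, -356.0, 231.8]
eef_rot: [-180.0, -0.1, -77.0]
wrist_force: [0.2, 0.1, 0.1]
grip_width: -0.2
[ 70.87811583 -15.03413837  -0.71186395 119.16704676  -0.18658881
  75.78439979  -6.76865553] [  82.15479203 -356.03766805  231.76072501]
```

```bash
python3 -m crank '{"delta_pos":[[-0.004,-0.077,0],[-0.016,-0.154,0],[-0.036,-0.229,0],[-0.064,-0.301,0],[-0.099,-0.37,0],[-0.099,-0.37,0]],"turn":[-0.2,-0.4,-0.6,-0.8,-1,-1],"hand":[0,0,0,0,0,0]}'; python3 -c "
from h import *
s=env.state();print(s['q'],s['tool_pos'])"
```

```text
time_s: 2.65
tool_pos: [255.5, -263.9, 231.6]
eef_rot: [-179.9, -0.0, -46.4]
wrist_force: [-0.1, -0.9, 0.3]
grip_width: -0.4
[ 57.26075494 -14.23715614 -15.10069272 118.30523508  -3.86087012
  75.44767998  -2.86052434] [ 255.49833049 -263.94520336  231.60194928]
```

```bash
python3 -m crank '{"delta_pos":[[-0.004,-0.077,0],[-0.016,-0.154,0],[-0.036,-0.229,0],[-0.064,-0.301,0],[-0.099,-0.37,0],[-0.099,-0.37,0]],"turn":[-0.2,-0.4,-0.6,-0.8,-1,-1],"hand":[0,0,0,0,0,0]}'; python3 -m crank '{"delta_pos":[[-0.004,-0.077,0],[-0.016,-0.154,0],[-0.036,-0.229,0],[-0.064,-0.301,0],[-0.099,-0.37,0],[-0.099,-0.37,0]],"turn":[-0.2,-0.4,-0.6,-0.8,-1,-1],"hand":[0,0,0,0,0,0]}';python3 -c "
from h import *
s=env.state();print(s['q'],s['tool_pos'])"
```

```text
time_s: 3.25
tool_pos: [355.3, -100.1, 231.8]
eef_rot: [-179.9, -0.1, -16.5]
wrist_force: [-0.4, -0.0, 0.1]
grip_width: -0.2
time_s: 3.85
tool_pos: [360.1, 91.7, 232.0]
eef_rot: [-179.9, -0.1, 13.5]
wrist_force: [0.5, -0.2, 0.3]
grip_width: -0.2
[ 30.89993826 -16.34808473 -42.17426899 116.76661277 -11.31375509
  75.67802524   6.17497233] [360.05184257  91.69735568 232.0098659 ]
```

```bash
python3 -m crank '{"delta_pos":[[0.038,-0.072,-0.015],[0.075,-0.144,-0.03],[0.113,-0.216,-0.045],[0.15,-0.288,-0.06],[0.15,-0.288,-0.06],[0.15,-0.288,-0.06]],"turn":[-0.25,-0.5,-0.75,-1,-1,-1],"hand":[0.4,0.6,0.6,0.6,0.6,0.6]}'
python3 - <<'E'
from h import *
s=env.state();print(s['q'],s['tool_pos'])
p=eyes.read_camera("wrist");cv2.imwrite("pics/w1.png",p["image"])
np.savez("w1.npz",**{k:p[k] for k in("image","range_z","camera_matrix","R","t")})
E
```

```text
time_s: 4.45
tool_pos: [401.4, 244.9, 261.1]
eef_rot: [-179.9, -0.0, 42.9]
wrist_force: [0.1, -1.7, -0.9]
grip_width: 51.1
[ 21.84348409  -0.67800191 -56.87498369 103.01405212  -0.73448292
  77.35975703   8.04477407] [401.40668022 244.94305148 261.14038201]
```

View pics/w1.png

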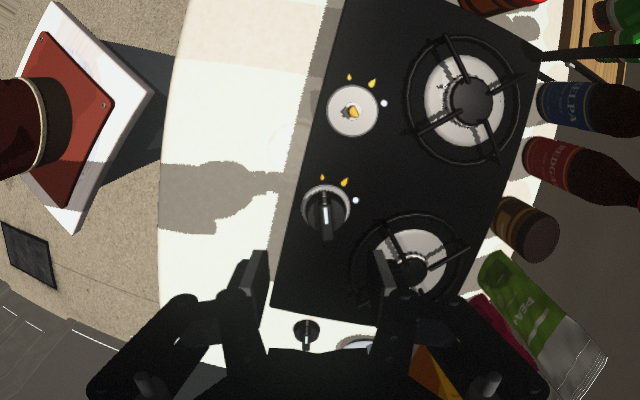

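```bash
cat >> h.py <<'E'
def fray(p,u,v):
    K=p["camera_matrix"]; dx,dy=u-K[0,2],v-K[1,2]; r=np.hypot(dx,dy)+1e-9; th=r/K[0,0]
    return np.stack([dx/r*np.sin(th),dy/r*np.sin(th),np.cos(th)],-1)@p["R"]
def fatz(p,u,v,z):
    d=fray(p,u,v); o=-p["R"].T@p["t"]; return o+d*(z-o[2])/d[2]
def fproj(p,X):
    c=p["R"]@np.asarray(X,float)+p["t"]; th=np.arctan2(np.hypot(c[0],c[1]),c[2]); a=np.arctan2(c[1],c[0]); K=p["camera_matrix"]
    return np.array([K[0,2]+K[0,0]*th*np.cos(a),K[1,2]+K[0,0]*th*np.sin(a)])
def rectify(p,c,z,half,px):
    # top-down orthographic view of plane z around c; image right=+x, up=+y
    n=int(2*half*px); g=(np.arange(n)+.5)/px-half
    X,Y=np.meshgrid(c[0]+g,c[1]-g); P=np.stack([X,Y,np.full_like(X,z)],-1)
    C=P@p["R"].T+p["t"]; th=np.arctan2(np.hypot(C[...,0],C[...,1]),C[...,2]); a=np.arctan2(C[...,1],C[...,0]);K=p["camera_matrix"]
    return cv2.remap(p["image"],(K[0,2]+K[0,0]*th*np.cos(a)).astype(np.float32),(K[1,2]+K[0,0]*th*np.sin(a)).astype(np.float32),cv2.INTER_CUBIC)
E
python3 - <<'E'
from h import *
p=dict(np.load("w1.npz"))
a=rectify(p,(430.2,225),125,35,5.5); b=rectify(p,(377.8,321.8),103,35,5.5)
for im in (a,b): cv2.circle(im,(192,192),3,(0,0,255),1); cv2.line(im,(0,192),(20,192),(0,0,255),1);cv2.line(im,(192,0),(192,20),(0,0,255),1)
cv2.imwrite("pics/r1.png",np.hstack([a,b]))
c=rectify(p,(580,24),36,35,5.5);cv2.imwrite("pics/r1c.png",c)
E
```

```text
(no output)
```

View pics/r1.png

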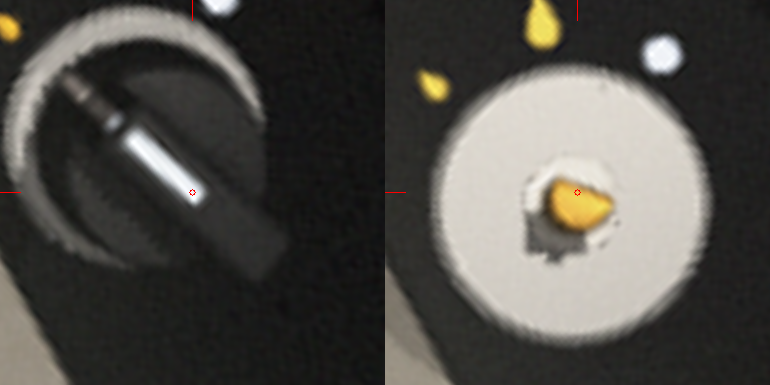

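View pics/r1c.png

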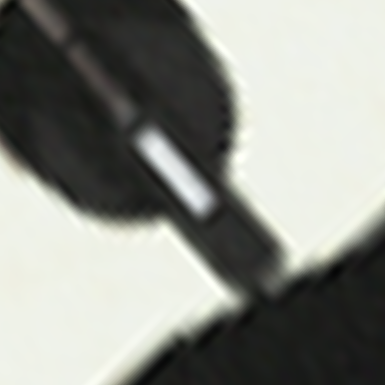

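Wrist view: the fitted knob is at (326,210), bar at 139.5° and centred where I measured it. The spindle is at (352,110) and the loose knob at (306,333). Next I go down on the fitted knob.

```bash
python3 -m crank '{"delta_pos":[[0.015,0.068,0.05],[0.015,0.068,0.14],[0.015,0.068,0.22],[0.015,0.068,0.27],[0.015,0.068,0.30],[0.015,0.068,0.304],[0.015,0.068,0.304]],"turn":[-0.22,-0.22,-0.22,-0.22,-0.22,-0.22,-0.22],"hand":[0.35,0.35,0.35,0.35,0.35,0.35,0.35]}'
python3 - <<'E'
from h import *
s=env.state();print(s['q'],s['tool_pos'])
p=eyes.read_camera("wrist");cv2.imwrite("pics/w2.png",p["image"])
E
```

```text
time_s: 5.2
tool_pos: [429.5, 225.0, 110.0]
eef_rot: [180.0, -0.0, 49.5]
wrist_force: [0.1, 0.5, 0.6]
grip_width: 30.3
[ 18.06651851  12.40814383 -55.30573185 112.6322584   11.71076445
  60.71331269   7.13337191] [429.52072412 224.99059261 110.02610936]
```

View pics/w2.png

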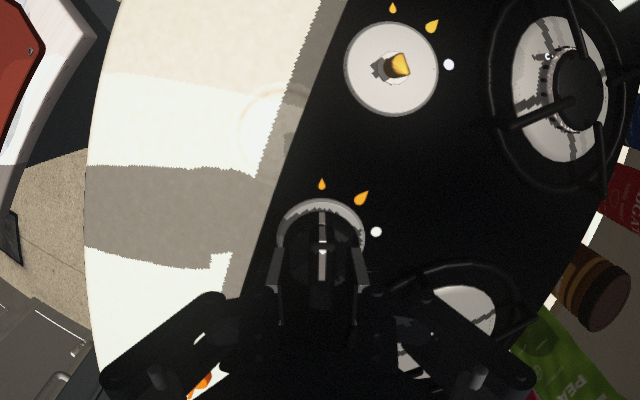

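```bash
python3 -m crank '{"delta_pos":[[0,0,0],[0,0,0],[0,0,0],[0,0,0],[0,0,0]],"turn":[0,0,0,0,0],"hand":[0,0,0,0,0]}' 40; python3 -m crank '{"delta_pos":[[0,0,0],[0,0,0],[0,0,0],[0,0,0],[0,0,0],[0,0,0]],"turn":[0.2,0.4,0.6,0.8,1,1],"hand":[0,0,0,0,0,0]}'; python3 -c "
from h import *
s=env.state();print(s['q'],s['moment'])"
```

```text
time_s: 5.75
tool_pos: [430.4, 226.4, 110.9]
eef_rot: [179.9, -0.2, 49.6]
wrist_force: [1.4, 2.2, 7.8]
grip_width: 12.1
time_s: 6.35
tool_pos: [430.9, 226.9, 111.0]
eef_rot: [-179.9, -0.3, 19.4]
wrist_force: [5.6, 4.4, 3.4]
grip_width: 11.6
[ 14.22535721  11.30790855 -50.9595926  112.65669118  10.14699342
  60.24449943 -21.81860562] [ 0.9494039  -1.28236113 -0.05332626]
```

```bash
python3 -m crank '{"delta_pos":[[0,0,0],[0,0,0],[0,0,0],[0,0,0],[0,0,0],[0,0,0]],"turn":[0.2,0.4,0.6,0.8,1,1],"hand":[0,0,0,0,0,0]}';python3 -m crank '{"delta_pos":[[0,0,0],[0,0,0],[0,0,0],[0,0,0],[0,0,0],[0,0,0]],"turn":[0.2,0.4,0.6,0.75,0.8,0.8],"hand":[0,0,0,0,0,0]}'
python3 - <<'E'
from h import *
s=env.state();print(s['q'],s['moment'])
p=eyes.read_camera("wrist");cv2.imwrite("pics/w3.png",p["image"])
E
```

```text
time_s: 6.95
tool_pos: [431.6, 226.9, 111.0]
eef_rot: [-179.8, -0.3, -10.6]
wrist_force: [9.8, 5.1, 0.1]
grip_width: 11.6
time_s: 7.55
tool_pos: [432.1, 226.8, 111.0]
eef_rot: [-179.6, -0.2, -34.4]
wrist_force: [12.1, 5.4, -3.6]
grip_width: 12.2
[  8.28897922   9.99628742 -44.22942038 112.85005346   8.17424929
  59.77233215 -73.93754252] [ 1.08731811 -2.63305223  1.21514888]
```

View pics/w3.png

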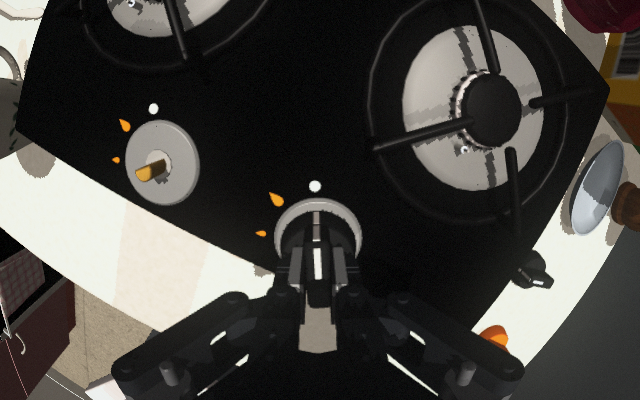

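```bash
python3 -m crank '{"delta_pos":[[0,0,0],[0,0,0],[0,0,0],[0,0,-0.06],[0,0,-0.15],[0,0,-0.2],[0,0,-0.2],[0,0,-0.2]],"turn":[0.8,0.8,0.8,0.8,0.8,0.8,0.8,0.8],"hand":[0.35,0.35,0.35,0.35,0.35,0.35,0.35,0.35]}' | head -3
python3 - <<'E'
from h import *
s=env.state();print(s['q'],s['tool_pos'],s['eef_rot'],s['grip_width'])
p=eyes.read_camera("wrist");cv2.imwrite("pics/w4.png",p["image"])
np.savez("w4.npz",**{k:p[k] for k in("image","range_z","camera_matrix","R","t")})
a=rectify(p,(430.2,225),125,35,5.5); b=rectify(p,(377.8,321.8),103,20,9.6);
cv2.circle(a,(192,192),3,(0,0,255),1);cv2.circle(b,(192,192),3,(0,0,255),1)
cv2.imwrite("pics/r4.png",np.hstack([a,b]))
c=rectify(p,(580,24),36,35,5.5);cv2.circle(c,(192,192),3,(0,0,255),1);cv2.imwrite("pics/r4c.png",c)
E
```

```text
time_s: 8.4
tool_pos: [428.9, 225.1, 209.5]
eef_rot: [-180.0, -0.0, -58.4]
[  8.08139418   3.08245848 -41.82570558 106.26718061   2.2135272
  71.43080026 -92.82368899] [428.85001747 225.12805266 209.50890018] [-1.79981455e+02 -4.25423161e-02 -5.84160076e+01] 29.999995800919105Traceback (most recent call last):
  File "<stdin>", line 7, in <module>
    return _nx.concatenate(arrs, 1, dtype=dtype, casting=casting)
           ~~~~~~~~~~~~~~~^^^^^^^^^^^^^^^^^^^^^^^^^^^^^^^^^^^^^^^
ValueError: all the input array dimensions except for the concatenation axis must match exactly, but along dimension 0, the array at index 0 has size 385 and the array at index 1 has size 384
```

View pics/w4.png

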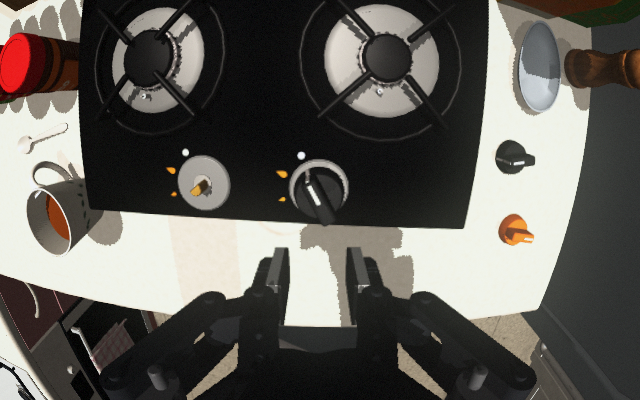

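I left the turn values in that release call, so the hand turned a further 24° while opening. The knob was already at its stop, but I'll check it.

Run:
```python
from h import *
p=dict(np.load("w4.npz"))
a=rectify(p,(430.2,225),125,35,5.5); b=rectify(p,(377.8,321.8),103,20,9.625); c=rectify(p,(580,24),36,35,5.5)
L=[]
for im in (a,b,c):
    im=cv2.resize(im,(385,385)).copy(); cv2.circle(im,(192,192),3,(0,0,255),1); L.append(im)
cv2.imwrite("pics/r4.png",np.hstack(L[:2])); cv2.imwrite("pics/r4c.png",L[2])
```

```text
(no output)
```

View pics/r4.png

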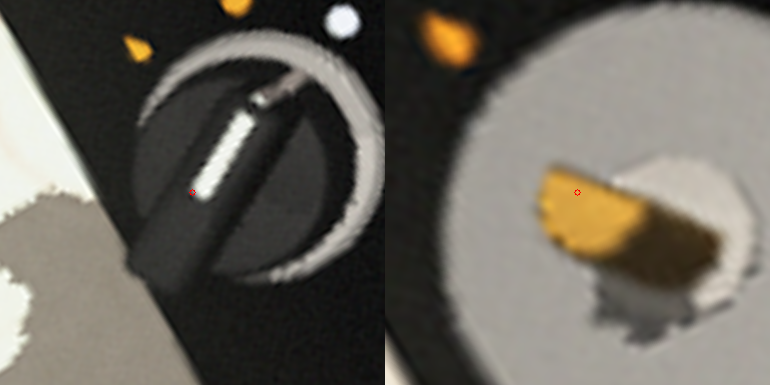

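View pics/r4c.png

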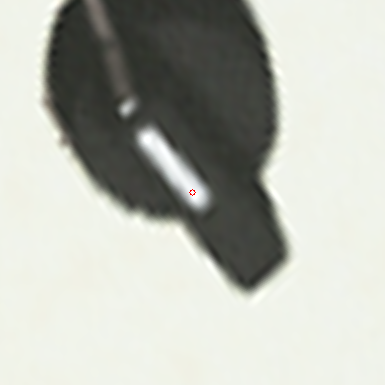

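Fitted knob's pointer is on the dot. The spindle flat normal is about 68°, and the loose knob's bar about 130° near (580,23). Now over to the loose knob.

```bash
python3 -m crank '{"delta_pos":[[0.09,-0.01,0],[0.18,-0.02,0],[0.27,-0.03,0],[0.36,-0.04,0],[0.44,-0.046,0],[0.502,-0.046,0],[0.502,-0.046,0]],"turn":[-0.15,-0.35,-0.55,-0.75,-0.9,-1,-1],"hand":[0.5,0.5,0.5,0.5,0.5,0.5,0.5]}';python3 -m crank '{"delta_pos":[[0,0,0],[0,0,0],[0,0,0],[0,0,0]],"turn":[-0.27,-0.54,-0.8,-1],"hand":[0.5,0.5,0.5,0.5]}';python3 -m crank '{"delta_pos":[[0,0,0.05],[0,0,0.1],[0,0,0.12],[0,0,0.12]],"turn":[-0.27,-0.54,-0.8,-1],"hand":[0.5,0.5,0.5,0.5]}';python3 -m crank '{"delta_pos":[[0,0,0],[0,0,0],[0,0,0]],"turn":[-0.2,-0.28,-0.28],"hand":[0.5,0.5,0.5]}'
python3 - <<'E'
from h import *
s=env.state();print(s['q'],s['tool_pos'],s['eef_rot'],s['grip_width'])
p=eyes.read_camera("wrist");cv2.imwrite("pics/w5.png",p["image"])
np.savez("w5.npz",**{k:p[k] for k in("image","range_z","camera_matrix","R","t")})
c=rectify(p,(580,23),36,35,5.5);cv2.circle(c,(192,192),3,(0,0,255),1);cv2.imwrite("pics/r5c.png",c)
E
```

```text
time_s: 9.15
tool_pos: [580.7, 18.1, 206.8]
eef_rot: [179.9, 0.1, -28.7]
wrist_force: [0.0, -0.3, -0.2]
grip_width: 42.4
time_s: 9.55
tool_pos: [578.9, 24.2, 207.8]
eef_rot: [-180.0, 0.2, 1.9]
wrist_force: [0.1, 0.6, -0.1]
grip_width: 42.8
time_s: 9.95
tool_pos: [577.6, 24.0, 145.9]
eef_rot: [-179.8, 0.3, 31.9]
wrist_force: [0.1, 0.3, 1.1]
grip_width: 42.2
time_s: 10.25
tool_pos: [578.9, 24.1, 148.0]
eef_rot: [-179.9, 0.1, 40.1]
wrist_force: [-0.1, -0.2, -0.2]
grip_width: 42.6
[ 28.43098903  19.5241138  -42.38916654  98.17486775  14.01800439
  67.89628481  22.38037003] [578.87223213  24.13752135 147.98349655] [-1.79892023e+02  9.35985351e-02  4.00522651e+01] 42.64748315376262
```

View pics/w5.png

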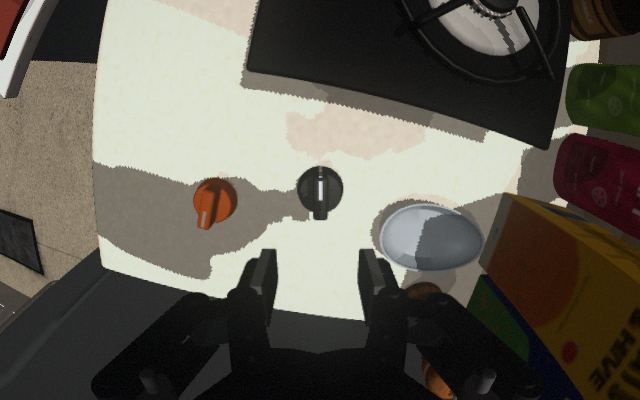

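View pics/r5c.png

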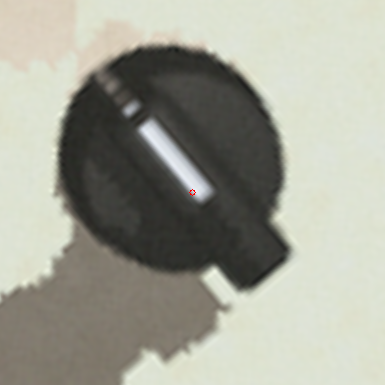

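```bash
python3 -m crank '{"delta_pos":[[0.002,0.004,0.09],[0.002,0.004,0.17],[0.002,0.004,0.22],[0.002,0.004,0.25],[0.002,0.004,0.256],[0.002,0.004,0.256]],"turn":[0,0,0,0,0,0],"hand":[0.4,0.4,0.4,0.4,0.4,0.4]}';python3 -m crank '{"delta_pos":[[0,0,0],[0,0,0],[0,0,0],[0,0,0],[0,0,0],[0,0,0]],"turn":[0,0,0,0,0,0],"hand":[0,0,0,0,0,0]}' 50;  python3 - <<'E'
from h import *
s=env.state();print(s['q'],s['tool_pos'],s['eef_rot'],s['grip_width'])
p=eyes.read_camera("wrist");cv2.imwrite("pics/w6.png",p["image"])
E
```

```text
time_s: 10.9
tool_pos: [582.3, 23.0, 21.7]
eef_rot: [-180.0, -0.0, 40.0]
wrist_force: [1.4, -0.1, 0.2]
grip_width: 34.1
time_s: 11.5
tool_pos: [583.3, 22.8, 23.0]
eef_rot: [179.9, -0.1, 40.0]
wrist_force: [-0.9, -0.2, 6.9]
grip_width: 11.6
[ 25.08753086  27.99161551 -38.96356987 103.92076784  21.07068318
  55.34081033  17.22179906] [583.27491948  22.84994592  22.98574878] [ 1.79893828e+02 -1.15774869e-01  3.99771300e+01] 11.584198784870585
```

View pics/w6.png

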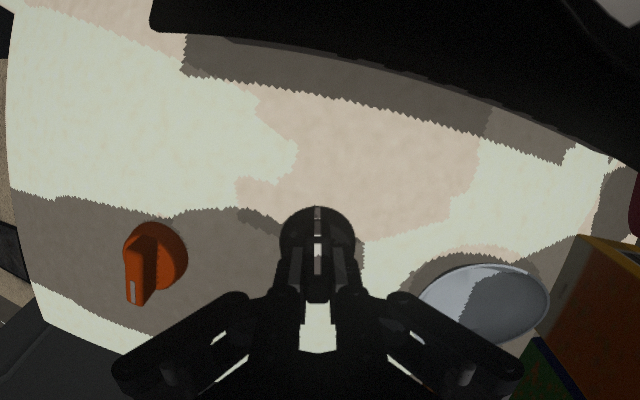

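```bash
python3 -m crank '{"delta_pos":[[0,0,-0.03],[0,0,-0.11],[0,0,-0.2],[0,0,-0.28],[0,0,-0.3],[0,0,-0.3]],"turn":[0,0,0,0,0,0],"hand":[0,0,0,0,0,0]}'
python3 - <<'E'
from h import *
s=env.state();print(s['grip_width'])
p=eyes.read_camera("wrist");cv2.imwrite("pics/w7.png",p["image"])
E
python3 -m crank '{"delta_pos":[[-0.006,-0.06,-0.3],[-0.014,-0.14,-0.3],[-0.022,-0.22,-0.3],[-0.03,-0.3,-0.3],[-0.038,-0.38,-0.3],[-0.046,-0.46,-0.3],[-0.054,-0.54,-0.3],[-0.06,-0.61,-0.3],[-0.064,-0.647,-0.3],[-0.064,-0.647,-0.3]],"turn":[0,0,0,0,0,0,0,0,0,0],"hand":[0,0,0,0,0,0,0,0,0,0]}' >/dev/null & sleep 0; wait; python3 -c "
from h import *
print(env.state()['tool_pos'],env.state()['q'],env.state()['grip_width'])"
```

```text
time_s: 12.15
tool_pos: [583.2, 22.9, 174.2]
eef_rot: [179.8, -0.2, 40.0]
wrist_force: [-0.7, -0.2, -0.8]
grip_width: 11.7
11.721185752613444
[347.93434297 251.23224858 320.60778136] [ 23.41184922 -11.32755677 -55.11588981 101.69033656  -9.2665458
  84.97129193   9.82915769] 11.619277012262943
```

View pics/w7.png

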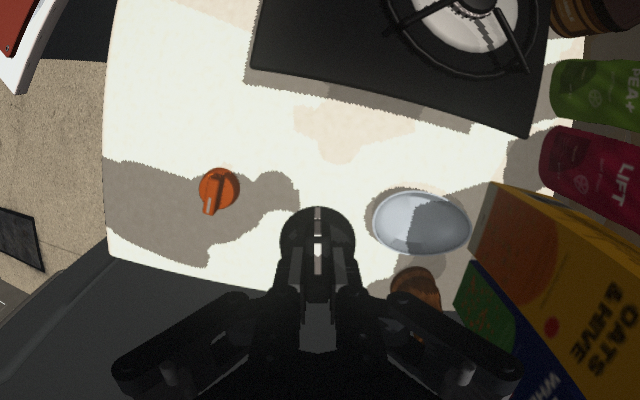

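Knob is held. That move rose 150 mm more than planned (z is relative to each call), with no contact. Now I turn it towards 68° and lower so the camera looks down on the spindle.

```bash
python3 -m crank '{"delta_pos":[[0,0,0.06],[0,0,0.14],[0,0,0.22],[0,0,0.28],[0,0,0.3]],"turn":[0.25,0.5,0.75,1,1],"hand":[0,0,0,0,0]}'; python3 -m crank '{"delta_pos":[[0,0,0.03],[0,0,0.06],[0,0,0.072],[0,0,0.072],[0,0,0.072]],"turn":[0.25,0.5,0.75,1,1],"hand":[0,0,0,0,0]}';  python3 - <<'E'
from h import *
s=env.state();print(s['q'],s['tool_pos'],s['eef_rot'],s['grip_width'])
p=eyes.read_camera("wrist");cv2.imwrite("pics/w8.png",p["image"])
np.savez("w8.npz",**{k:p[k] for k in("image","range_z","camera_matrix","R","t")})
print(-p["R"].T@p["t"])
b=rectify(p,(377.8,321.8),103,20,19.25/1.5);cv2.circle(b,(b.shape[0]//2,)*2,3,(0,0,255),1);cv2.imwrite("pics/r8.png",b)
E
```

```text
time_s: 13.7
tool_pos: [348.8, 247.6, 168.2]
eef_rot: [180.0, 0.3, 9.7]
wrist_force: [0.0, -0.8, 0.5]
grip_width: 11.7
time_s: 14.2
tool_pos: [350.5, 249.5, 135.6]
eef_rot: [-180.0, 0.1, -20.0]
wrist_force: [0.8, -0.5, -0.4]
grip_width: 11.3
[ 27.69542576   1.36505687 -67.92256277 117.32728735   1.35795309
  62.17301632 -60.84135855] [350.46274435 249.52291499 135.56107893] [-1.79974085e+02  5.89708761e-02 -1.99857368e+01] 11.31836427778053
[378.68742301 326.37808643 277.88944443]
```

View pics/w8.png

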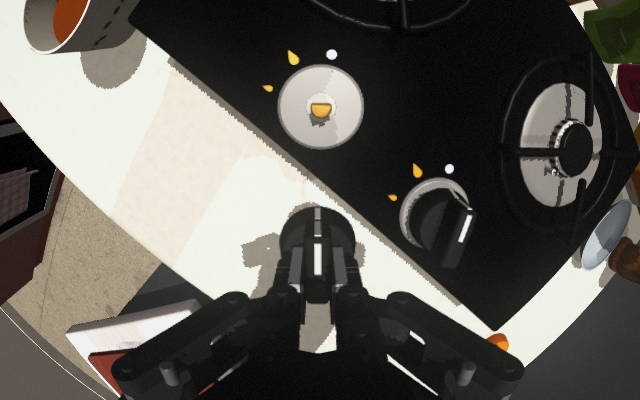

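View pics/r8.png

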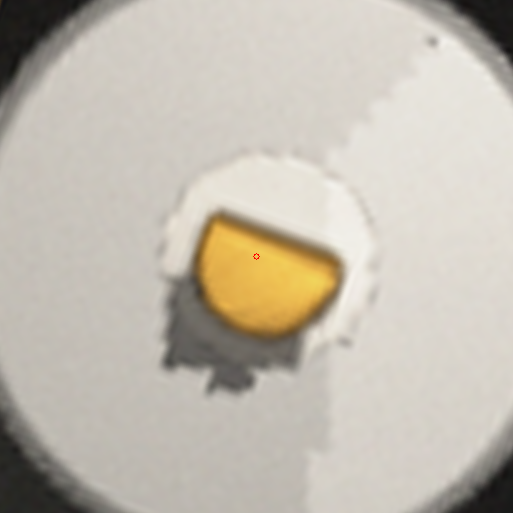

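Run:
```python
from h import *
p=dict(np.load("w8.npz"))
b=rectify(p,(377.8,321.8),103,20,12.83)
h=cv2.cvtColor(b,cv2.COLOR_BGR2HSV); m=((h[...,1]>90)&(h[...,2]>90)).astype(np.uint8)
k,lab,st,ce=cv2.connectedComponentsWithStats(m); i=1+np.argmax(st[1:,4]); m=(lab==i)
yy,xx=np.nonzero(m); n=b.shape[0]; X=(xx-n/2+.5)/12.83; Y=-(yy-n/2+.5)/12.83
print("area",m.sum()/12.83**2,"true",np.pi*36-(36*np.arccos(2.5/6)-2.5*np.sqrt(36-6.25)))
from scipy.optimize import minimize
g=(np.arange(n)+.5-n/2)/12.83; GX,GY=np.meshgrid(g,-g)
def f(v):
    cx,cy,a,r,d=v; u=(GX-cx)*np.cos(a)+(GY-cy)*np.sin(a); R=np.hypot(GX-cx,GY-cy)
    s=1/(1+np.exp(-np.clip(np.minimum(r-R,d-u)*6,-50,50))); return ((s-m)**2).sum()
r=minimize(f,[1,-.8,1.19,5.8,2.5],method="Nelder-Mead",options=dict(maxiter=800)); v=r.x
print("spindle",377.8+v[0],321.8+v[1],np.degrees(v[2]),v[3:],r.fun)
T=(350.5,249.5)
for z,nm in ((148.6,"bar"),(128.6,"skirt")):
    a=rectify(p,T,z,35,5.5); a=cv2.resize(a,(385,385)); cv2.circle(a,(192,192),3,(0,0,255),1); cv2.circle(a,(192,192),124,(0,0,255),1)
    cv2.imwrite(f"pics/k_{nm}.png",a)
cv2.imwrite("pics/k.png",np.hstack([cv2.imread("pics/k_bar.png"),cv2.imread("pics/k_skirt.png")]))
```

```text
area 79.02367368957572 true 85.65647343487392
spindle 378.62634446483884 321.0717176106475 69.92959730192248 [5.68209653 2.57232562] 404.1824399784701
```

View pics/k.png

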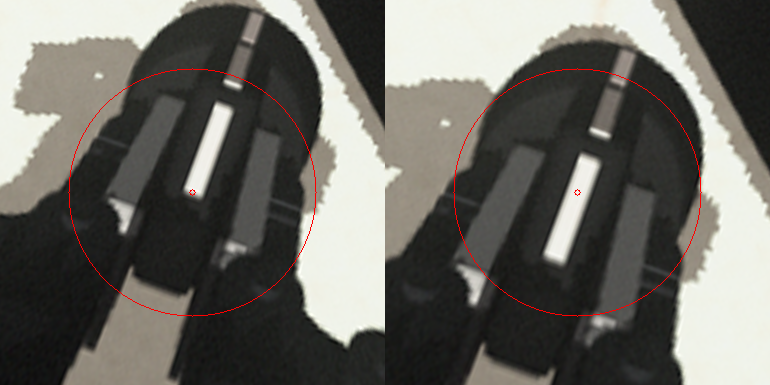

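Run:
```python
from h import *
p=dict(np.load("w8.npz"))
T=(350.5,249.5); L=[]
for off in ((0,0),(0.9,1.5)):
    a=rectify(p,T,112.6,35,5.5); a=cv2.resize(a,(385,385)); cv2.circle(a,(int(192+off[0]*5.5),int(192-off[1]*5.5)),124,(0,0,255),1); L.append(a)
cv2.imwrite("pics/k2.png",np.hstack(L))
```

```text
(no output)
```

View pics/k2.png

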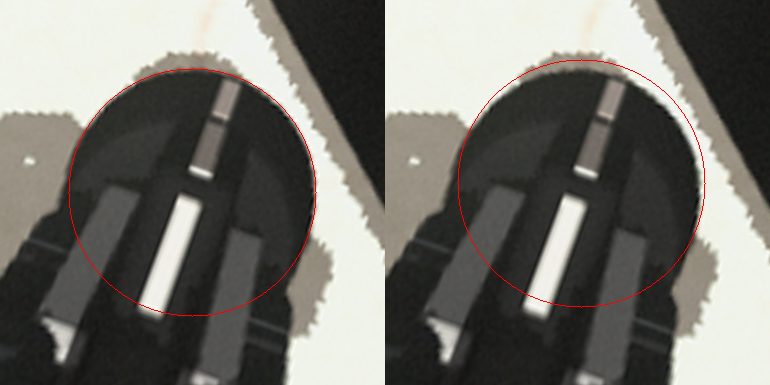

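```bash
python3 -m crank '{"delta_pos":[[0.001,-0.05,-0.01],[0.002,-0.1,-0.01],[0.004,-0.14,-0.01],[0.004,-0.154,-0.01],[0.004,-0.154,0],[0.004,-0.154,0],[0.004,-0.154,0]],"turn":[0,0,0,0,0,0,0],"hand":[0,0,0,0,0,0,0]}'
python3 - <<'E'
from h import *
s=env.state();print(s['q'],s['tool_pos'])
L=[]
for n,sz in (("side",(40,30)),("scene",(40,30))):
    p=eyes.read_camera(n); q=proj(p,(378,321,105)).astype(int); L.append(cv2.resize(p["image"][q[1]-30:q[1]+30,q[0]-30:q[0]+30],(390,390),interpolation=cv2.INTER_CUBIC))
cv2.imwrite("pics/m1.png",np.hstack(L))
E
```

```text
time_s: 14.95
tool_pos: [377.7, 320.5, 135.1]
eef_rot: [179.9, -0.0, -20.0]
wrist_force: [-0.1, 0.3, 0.0]
grip_width: 11.1
[ 14.52997356  15.83670996 -66.88580151 109.45908028  16.11159145
  65.13036657 -78.46604866] [377.7084068  320.5189998  135.14609345]
```

View pics/m1.png

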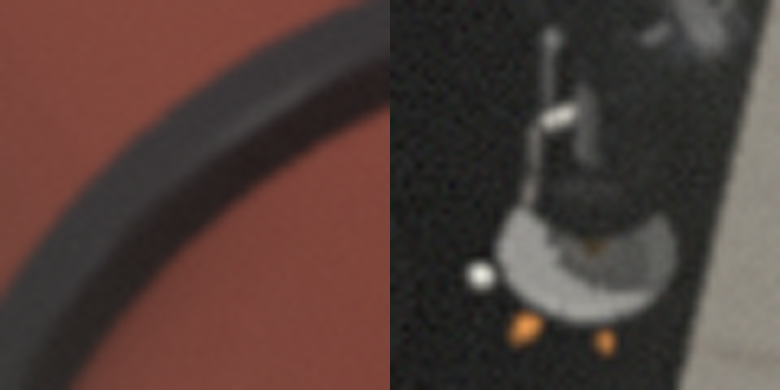

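```bash
python3 -m crank '{"delta_pos":[[0.001,-0.001,0.008],[0.001,-0.001,0.014],[0.001,-0.001,0.018],[0.001,-0.001,0.022],[0.001,-0.001,0.026],[0.001,-0.001,0.026]],"turn":[0,0,0,0,0,0],"hand":[0,0,0,0,0,0]}';python3 -m crank '{"delta_pos":[[0,0,0.004],[0,0,0.008],[0,0,0.012],[0,0,0.012]],"turn":[0,0,0,0],"hand":[0,0,0,0]}'
```

```text
time_s: 15.65
tool_pos: [378.3, 321.9, 122.1]
eef_rot: [180.0, 0.0, -20.0]
wrist_force: [-0.1, 0.7, -0.8]
grip_width: 12.0
time_s: 16.05
tool_pos: [378.3, 321.9, 116.0]
eef_rot: [180.0, 0.0, -20.0]
wrist_force: [0.4, -0.3, -1.4]
grip_width: 11.5
```

Underside is about 10 mm below the tip with no force, so the knob is sliding onto the spindle. Now push home and press.

```bash
python3 -m crank '{"delta_pos":[[0,0,0.004],[0,0,0.008],[0,0,0.012],[0,0,0.016],[0,0,0.016]],"turn":[0,0,0,0,0],"hand":[0,0,0,0,0]}';python3 -m crank '{"delta_pos":[[0,0,0.003],[0,0,0.006],[0,0,0.006]],"turn":[0,0,0],"hand":[0,0,0]}'
```

```text
time_s: 16.55
tool_pos: [378.6, 322.1, 108.5]
eef_rot: [-180.0, -0.0, -20.0]
wrist_force: [-1.6, -2.2, 6.8]
grip_width: 11.5
time_s: 16.85
tool_pos: [378.9, 322.4, 107.2]
eef_rot: [180.0, -0.1, -20.0]
wrist_force: [-7.4, -8.2, 28.7]
grip_width: 11.4
```

```bash
python3 -m crank '{"delta_pos":[[0,0,-0.001],[0,0,-0.001],[0,0,-0.001],[0,0,-0.001],[0,0,-0.001]],"turn":[0,0,0,0,0],"hand":[0,0,0,0,0]}'
python3 - <<'E'
from h import *
s=env.state();print(s['q'],s['tool_pos'],s['wrist_force'])
p=eyes.read_camera("wrist");cv2.imwrite("pics/w9.png",p["image"])
p=eyes.read_camera("scene"); q=proj(p,(390,290,105)).astype(int); cv2.imwrite("pics/s9.png",cv2.resize(p["image"][q[1]-50:q[1]+50,q[0]-60:q[0]+60],None,fx=6,fy=6,interpolation=cv2.INTER_CUBIC))
E
```

```text
time_s: 17.35
tool_pos: [378.8, 322.3, 107.4]
eef_rot: [180.0, -0.1, -20.0]
wrist_force: [-4.9, -6.3, 23.4]
grip_width: 11.2
[ 12.21211372  18.38940079 -65.25642778 110.94689438  18.93465138
  62.45019196 -80.9057464 ] [378.78717005 322.34239664 107.37271405] [-4.87479587 -6.33145041 23.40663839]
```

View pics/w9.png

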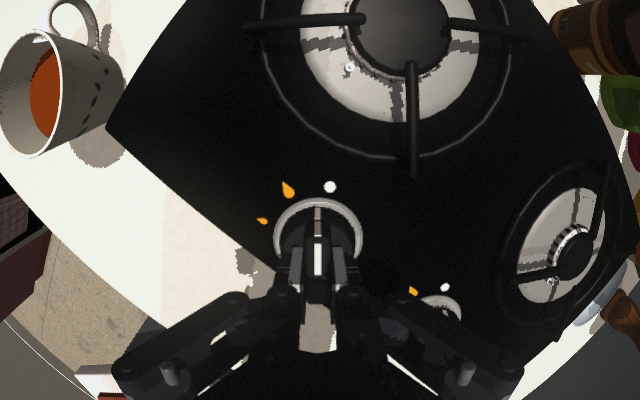

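View pics/s9.png

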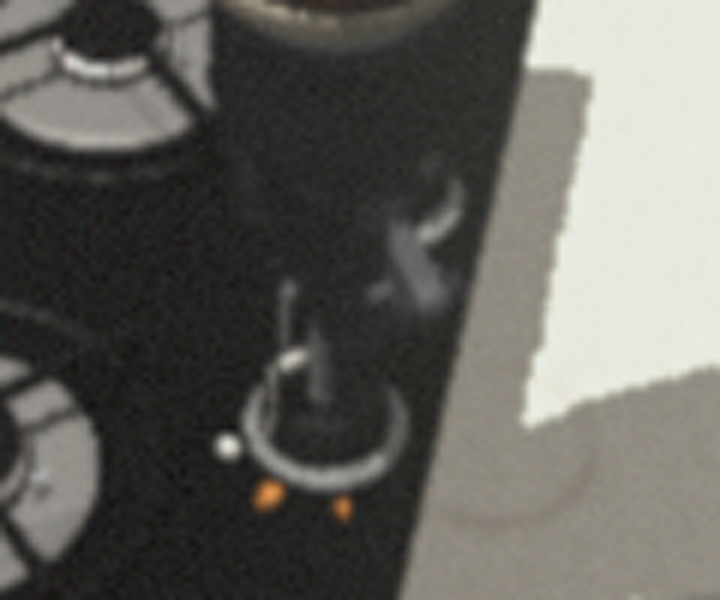

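```bash
python3 -c "
from h import *
p=eyes.read_camera('side');cv2.imwrite('pics/s10.png',p['image'])
print(workorder.hand_in()); s=env.state(); print(s['time_s'],s['wrist_force'],s['tool_pos'],s['grip_width'])"
```

```text
the job is handed in; nothing more can be done
None
the job is handed in; nothing more can be done
```

The fitted knob is turned to off. The loose dark knob is on the bare spindle, pushed home and pressed in. I handed the job in at about 17.5 s with the gripper still holding it.

**Last checks:**
- **Fitted knob:** it was gripped and turned clockwise about 84° to its stop, and afterwards its pointer was on the white dot. The pointer measured about 60.8° against about 56.5° for the dot (0.075 rad, limit 0.12), which I put down mostly to camera error. In the final views it was largely hidden by the gripper.
- **Loose knob:** the spindle flat measured 68–70°, and I fitted the knob at 70°. It slid on without resistance.
- **Pressed in:** the fingers stopped at 107.4 mm, where I expected about 108 mm with the valve at its stop. The upward force was 23 N, well above the 8 N spring, and the grip opening was 11 mm, closed on the bar.
- **Spoon rest, pepper mill and jar:** nothing was planned near them, and no contact force showed up on the way. I did not measure their positions again at the end.

**Slips:** While releasing the fitted knob, the hand turned 24° further than intended, but the knob was already at its stop. One carry went 150 mm higher than planned, with no contact.

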